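# Turn a safe handwheel until its pointer spoke stands up

### The job

Turn the spoked safe-door handwheel clockwise, as the robot sees it, by gently pushing one spoke after another with the fingertips, until the pointed spoke points straight up, then leave it. Do not grip the wheel, keep its stand where it stands, and leave the loose things around it alone.

Things in the scene. Friction and masses are not known exactly. Their poses are not given: they have to be found in the camera images.
- stand: Loose bench stand, about 6 kg, with safe-door boltwork: dark foot plate 110 x 140 x 22 mm (x, y, z), grey pillar and gear case behind the wheel (case top at 203 mm, bolts out to 77 mm left and right). Origin: centre of the underside; z up; -x faces the robot. The wheel's axis is parallel to the stand's x, 170 mm up; its spokes lie in the stand's plane x = -60 mm.
- hub (a point): Centre of the handwheel, on its axis in the spoke plane, 170 mm above the bench; turns with the wheel, z along the pointer spoke. Hub 56 mm across, 25 mm deep in front. No rim: five straight smooth steel spokes (friction about 0.3), 14 mm thick, 72 degrees apart; four end in 28 mm ball knobs centred 104 mm from the axis; the fifth, the pointer spoke, has no knob and tapers to a point.
- pointer_tip (a point): The point of the pointer spoke, 138 mm from the wheel's axis; its cone tapers from 15 mm thick at 108 mm from the axis to 5 mm at the point.
- wheel (a joint): Wheel angle, rad: 0 = pointer spoke straight up; grows clockwise as the robot sees it (top moves to the robot's right, the stand's -y). Starts between -4.0 and -1.7; stops at -4.6 and +0.7, so up is reached only clockwise. Stiff bearing (0.3 N m): it stays where left, does not coast; 3 to 5 N at a spoke turns it. If turned too far it may be pushed back.
- padlock_brass: Loose brass padlock 68 x 45 x 21 mm lying on the bench in front of the stand; origin at its underside. Leave alone.
- key_blank_1: Loose key with black head, 75 x 25 x 9 mm, on the bench in front of the stand; origin at its underside. Leave alone.
- hex_key: Loose black hex key 33 x 93 x 6 mm on the bench behind and to the right of the stand; origin at its underside. Leave alone.
- spanner_b: Loose steel spanner 19 x 136 x 8 mm on the bench behind the stand; origin at its underside. Leave alone.
- cylinder_b: Loose grey lock cylinder 31 x 60 x 22 mm on the bench in front of the stand; origin at its underside. Leave alone.

How it is judged:
By the outcome, as a careful person would: the job done as asked, in the order asked, and still so for the second after the job is handed in, with the robot touching nothing.
It also fails if it takes over 72 s, if anything falls off the work surface, if the arm or the gripper's body presses on something with over 40 N, if the wrist force passes 120 N, or if a joint passes its speed limit or range.

### The arm

A 7-joint arm with a two-finger parallel gripper is mounted at the origin on a cart in front of the work surface, level with it; the furniture and walls round the work are solid. World frame = base frame: x ahead of the robot, y to its left, z up, the work surface at z = 0. Lengths are in m, angles in degrees, forces in N, time in s.
With the tool pointing down it reaches from about 0.4 to 0.9 m from the base axis. Payload 5.5 kg.
Tool frame: the origin (TCP) lies where the fingers leave the gripper's body, on its centre line; the fingertips stand 73 mm ahead of it and the grasp point (between the pads) lies 54 mm ahead of it; z points along the fingers, y is the line along which they close (so a half turn about z gives the same grasp; the last joint's range is limited). The gripper opens to 85 mm and grips with 20 to 120 N. Pads are 22 mm wide; open, the fingers measure 114 mm over their backs; the gripper's body (76 mm by 85 mm) begins 54 mm behind the grasp point. The pads swing forward as they close: fully open they stand 13 mm farther back than shut.
Start: joints at [15.08, 28.699, -24.465, 88.831, 12.651, 65.22, -12.049], TCP at [0.65, 0, 0.304] pointing down, gripper open.
Joint ranges: [-164.97, 164.97], [-17.58, 116.51], [-87.97, 89.64], [11.32, 138.91], [-80.73, 260.73], [10.89, 115.49], [-147.41, 147.41]. Speed limits (degrees/s): [147.25, 147.25, 180, 180, 180, 180, 180].

### API

Orientations are given as a 3x3 rotation matrix whose columns are the frame's x, y, z axes.
In Python, from bench import env gives the robot as it stands.
- The arm moves only by the tool send_rows, never from a script. Its argument "increments" is a list of rows, each a list of 4 numbers: the shift along the world's x, y, z in m, then the turn about the world's z in degrees. In form: [[x, y, z, roll], ...]. A call has 1 to 20 rows; each row shifts and turns the commanded pose from where the row before left it; what a row does not reach is not made up. A row lasts 1/8 s, in which the tool goes at most 62.5 mm and 10.7 degrees, less where a joint would pass 70% of its speed; a pose out of reach is approached as far as the arm can. A call is refused whole if a number of a shift passes 0.0625 or a number of a turn 10.7, either way. A call with a gripper value outside its range is refused whole. "gripper" is the opening, from 0 (shut) to 1 (fully open), set as the call begins (left out, the last holds). The fingers move at their own pace and stop on an object; "force" is the grip in N (left out, the last holds). Time passes only in rows, so rows that do not move let the fingers close. It gives the time, the measured TCP pose, the force, the opening and the grip force at its end, in the units of the state.
- env.observe(): the state, without advancing time (a new reading comes with each control period).
- env.snapshot(name): name is "scene" or "side" or "wrist"; returns a dict with "img" (480x640x3 uint8, red, green, blue), "z_map" (480x640 float32, m along the optical axis (not along the pixel's ray), 0 where there is no reading), "camera_matrix" (3x3 intrinsics, pixels), "rvec" (rotation vector, rad) and "tvec" (3), from world to camera coordinates, as OpenCV has them. Camera axes: x right, y down, z forward; pixel columns grow to the right and rows downward; lengths in m; the calibration is good to about 2 mm. A picture is of the moment at which its call begins.
- env.close_job(): hands the job in; it is judged then, once.
The state is a dict: "time": time; "q": joint angles; "qvel": joint speeds; "joint_efforts": joint torques, N m; "eef_pos": TCP position; "tool_rot": TCP orientation; "wrist_force": force on the tool from outside, world axes, zero at the start; "wrist_torque": the same for the moment, N m; "grip_width": finger opening in m; "grasp_force": force on a finger pad.
Only numpy, scipy, OpenCV 4.12 (cv2) and the standard library are available. Lean on these libraries where they do the work, as an engineer would, in place of code of your own. Each camera call takes 0.05 s, during which the arm holds its last target. There are 200 camera calls.

## Working session

There is one attempt and no reset: what is moved stays moved. The work goes in short steps, Python scripts to look and compute and a tool call to move; the robot and the scene stay as the last step left them, time stands still between calls to the robot, and variables do not carry over. Pictures are saved under pics/ and viewed, at most 10 in all, crops included, and the job is handed in when it is done.

Besides the shell and the picture viewer there is one more tool, called after "Emit:" as name([rows], argument=value, ...), one row to a line, values as JSON. send_rows: Moves the arm, as the interface text tells. Its arguments: {"type":"object","properties":{"increments":{"type":"array","items":{"type":"array","items":{"type":"number"}}},"gripper":{"type":"number"},"force":{"type":"number"}},"required":["increments"]}

```bash
mkdir -p pics
cat > h.py <<'E'
import numpy as np, cv2
from bench import env
def snap(n):
    s=env.snapshot(n); R=cv2.Rodrigues(np.array(s['rvec'],float))[0]; return s,R,np.array(s['tvec'],float).ravel()
def px(s,R,t,u,v,r=1):
    z=s['z_map'][v-r:v+r+1,u-r:u+r+1]; z=np.median(z[z>0]) if (z>0).any() else np.nan
    K=s['camera_matrix']; c=np.array([(u-K[0,2])/K[0,0]*z,(v-K[1,2])/K[1,1]*z,z]); return R.T@(c-t)
def save(s,f): cv2.imwrite('pics/'+f,s['img'][:,:,::-1])
E
python3 - <<'E'
from h import *
a=[snap(n) for n in('scene','side')]
cv2.imwrite('pics/a.png',a[0][0]['img'][:,:,::-1]);cv2.imwrite('pics/b.png',a[1][0]['img'][:,:,::-1])
for s,R,t in a: print(-R.T@t, R[2], s['camera_matrix'][0,0])
import pickle; pickle.dump(a,open('a.pkl','wb'))
E
```

```text
[ 0.01461924 -0.59720345  0.72577106] [ 0.50088203  0.68431863 -0.52992943] 484.5836752663507
[0.61855881 0.5550796  0.88580985] [-0.10125488 -0.55466421 -0.82589047] 548.5711421680376
```

View pics/a.png

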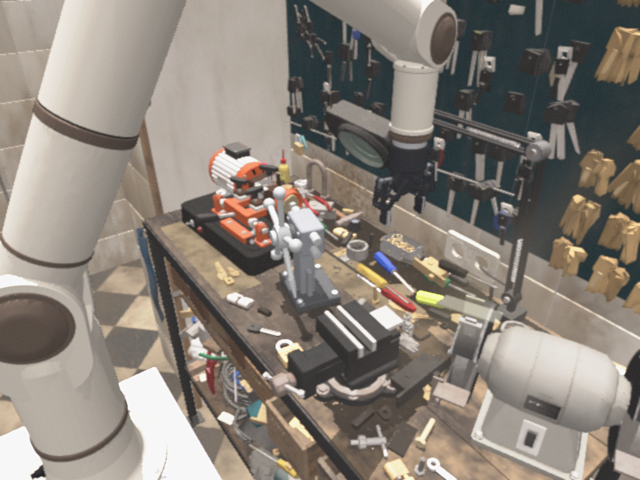

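View pics/b.png

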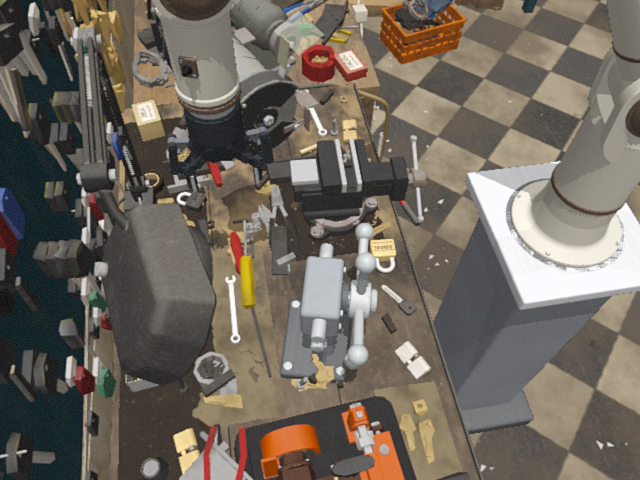

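The scene view shows the stand at about (300,250), with the wheel facing the robot at about (283,225). In the side view the stand is at (320,310), with the hub at about (360,300). I'll enlarge both.

Run:
```python
from h import *; import pickle
a=pickle.load(open('a.pkl','rb'))
A=a[0][0]['img'][165:325,230:370,::-1];B=a[1][0]['img'][210:400,270:420,::-1]
cv2.imwrite('pics/c.png',np.hstack([cv2.resize(A,(400,457),interpolation=2),cv2.resize(B,(361,457),interpolation=2)]))
s,R,t=a[1]
for p in [(365,231),(358,355),(366,263),(370,300),(325,280),(318,330),(290,370),(390,255),(398,300),(389,322),(412,360)]: print(p,px(s,R,t,*p).round(3))
```

```text
(365, 231) [0.452 0.101 0.216]
(358, 355) [0.505 0.291 0.214]
(366, 263) [0.48  0.198 0.286]
(370, 300) [0.467 0.205 0.194]
(325, 280) [0.525 0.168 0.204]
(318, 330) [0.548 0.24  0.197]
(290, 370) [0.588 0.223 0.023]
(390, 255) [0.37 0.03 0.02]
(398, 300) [0.376 0.118 0.006]
(389, 322) [0.405 0.163 0.017]
(412, 360) [0.381 0.233 0.004]
```

View pics/c.png

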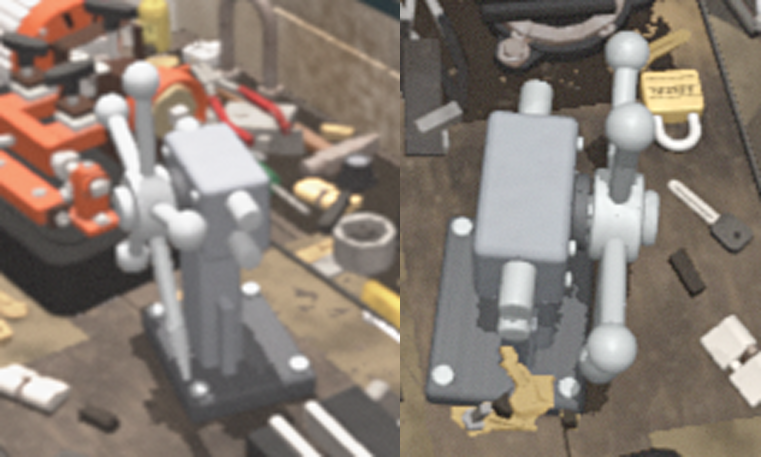

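```bash
cat >> h.py <<'E'
from scipy.optimize import least_squares
def cloud(s,R,t):
    z=s['z_map'];v,u=np.nonzero(z>0);d=z[v,u];K=s['camera_matrix']
    c=np.c_[(u-K[0,2])/K[0,0]*d,(v-K[1,2])/K[1,1]*d,d]; return (c-t)@R
def sdf(p,P):
    x,y,yaw,th=p; c,s=np.cos(yaw),np.sin(yaw)
    D=P-[x,y,.17]; n=D[:,0]*c+D[:,1]*s; l=-D[:,0]*s+D[:,1]*c; z=D[:,2]   # l left
    out=[]
    for k in range(5):
        a=th+k*2*np.pi/5; e=(-np.sin(a),np.cos(a)); r=l*e[0]+z*e[1]; q=np.hypot(n,z*e[0]-l*e[1]); L=.104 if k else .135
        rad=np.interp(r,[.108,.138],[.0075,.0025]) if k==0 else .007
        rr=np.clip(r,.02,L); out.append(np.hypot(q,r-rr)-rad)
        if k: out.append(np.sqrt(q**2+(r-.104)**2)-.014)
    rh=np.hypot(l,z); out.append(np.hypot(np.maximum(rh-.028,0),np.maximum(abs(n+.008)-.017,0))+np.minimum(np.maximum(rh-.028,abs(n+.008)-.017),0))
    return np.min(np.abs(np.array(out)) if 0 else np.array(out),0)
def fit(P,p0):
    p=np.array(p0,float)
    for g in (.03,.02,.012):
        D=P-[p[0],p[1],.17]; n=D[:,0]*np.cos(p[2])+D[:,1]*np.sin(p[2])
        Q=P[(np.linalg.norm(D,axis=1)<.16)&(abs(n)<.045)]; Q=Q[abs(sdf(p,Q))<g]
        r=least_squares(sdf,p,args=(Q,),loss='soft_l1',f_scale=.003); p=r.x
    return p,len(Q),np.median(abs(r.fun))
E
python3 - <<'E'
from h import *; import pickle
a=pickle.load(open('a.pkl','rb'))
C=[cloud(*q) for q in a]
for P in (C[0],C[1],np.vstack(C)):
  for th in (-216,-205,-227):
    p,n,m=fit(P,[.482,.197,np.radians(-15.6),np.radians(th)]); print(p[:2].round(4),np.degrees(p[2:]).round(1),n,m)
o=env.observe(); print(o['eef_pos'],o['tool_rot'],o['time'])
E
```

```text
[0.4793 0.1897] [ -15.2 -216.7] 1565 0.001492105811450043
[0.4793 0.1897] [ -15.2 -216.7] 1568 0.0015048189366546416
[0.4793 0.1897] [ -15.2 -216.7] 1565 0.0014921058629987355
[0.4789 0.1884] [ -15.1 -216.9] 2737 0.001294811742969794
[0.4789 0.1884] [ -15.  -216.9] 2744 0.0013106350426096594
[0.4789 0.1884] [ -15.  -216.9] 2742 0.0013046956262550403
[0.4791 0.189 ] [ -15.1 -216.8] 4300 0.0014007841369278024
[0.4791 0.1889] [ -15.1 -216.8] 4305 0.0014075328572620786
[0.4791 0.1889] [ -15.1 -216.8] 4302 0.0014036627200642929
[ 6.49503381e-01 -5.44035871e-05  3.02956645e-01] [[-1.88848341e-05  9.99998438e-01 -1.76727332e-03]
 [ 9.99999995e-01  1.90588373e-05  9.84417789e-05]
 [ 9.84753074e-05 -1.76727146e-03 -9.99998434e-01]] 0.1
```

Run:
```python
from h import *; import pickle
a=pickle.load(open('a.pkl','rb'))
P=np.vstack([cloud(*q) for q in a])
for z0,z1 in((.3,.45),(.45,.6),(.6,.9)):
  Q=P[(P[:,2]>z0)&(P[:,2]<z1)&(P[:,0]>.3)&(P[:,0]<.8)&(P[:,1]>.08)&(P[:,1]<.4)]; print(z0,len(Q),Q.min(0) if len(Q) else '',Q.max(0) if len(Q) else '')
p=np.array([.479,.189,0]);xs=np.array([.9655,-.2605,0]);ls=np.array([.2605,.9655,0])
for l in(.1,.07,.04,.02,0,-.02,-.035): print(l,(p+l*ls-.003*xs)[:2].round(3))
```

```text
0.3 20246 [0.66275134 0.08036216 0.3000052 ] [0.79999668 0.32790168 0.42920122]
0.45 1 [0.79936233 0.29355116 0.52278619] [0.79936233 0.29355116 0.52278619]
0.6 0  
0.1 [0.502 0.286]
0.07 [0.494 0.257]
0.04 [0.487 0.228]
0.02 [0.481 0.209]
0 [0.476 0.19 ]
-0.02 [0.471 0.17 ]
-0.035 [0.467 0.156]
```

Emit:
send_rows([
  [0, 0, 0.02, -3],
  [0, 0, 0.04, -3],
  [0, 0, 0.04, -3],
  [-0.03, 0, 0, -3],
  [-0.04, 0, 0, -3],
  [-0.04, 0, 0, 0],
  [-0.03, 0.02, 0, 0],
  [-0.01, 0.03, 0, 0],
  [0, 0, 0, 0],
], gripper=0)

```text
time: 1.23
eef_pos: [0.4988, 0.0526, 0.4041]
tool_rot: [[0.254, 0.967, 0.0], [0.967, -0.254, 0.0], [0.0, -0.0, -1.0]]
wrist_force: [-0.3, 0.6, -0.1]
grip_width: -0.0001
grasp_force: 0.0
```

Emit:
send_rows([
  [-0.003, 0.0455, 0, 0],
  [-0.003, 0.05, 0, 0],
  [-0.003, 0.05, 0, 0],
  [0, 0.04, 0, 0],
  [0, 0, 0, 0],
  [0, 0, -0.04, 0],
  [0, 0, -0.04, 0],
  [0, 0, -0.026, 0],
  [0, 0, 0, 0],
])

```text
time: 2.35
eef_pos: [0.4905, 0.2331, 0.2956]
tool_rot: [[0.261, 0.965, -0.005], [0.965, -0.261, -0.003], [-0.004, -0.004, -1.0]]
wrist_force: [-0.5, -0.5, -0.0]
grip_width: 0.0001
grasp_force: 0.0
```

Run:
```python
from h import *
s=snap('side');A=s[0]['img'][120:420,220:460,::-1];B=snap('scene')[0]['img'][130:330,200:360,::-1]
cv2.imwrite('pics/d.png',np.hstack([cv2.resize(A,(400,500)),cv2.resize(B,(400,500))]))
print(env.observe()['wrist_force'])
```

```text
[0.68722391 0.76229727 0.48503502]
```

View pics/d.png

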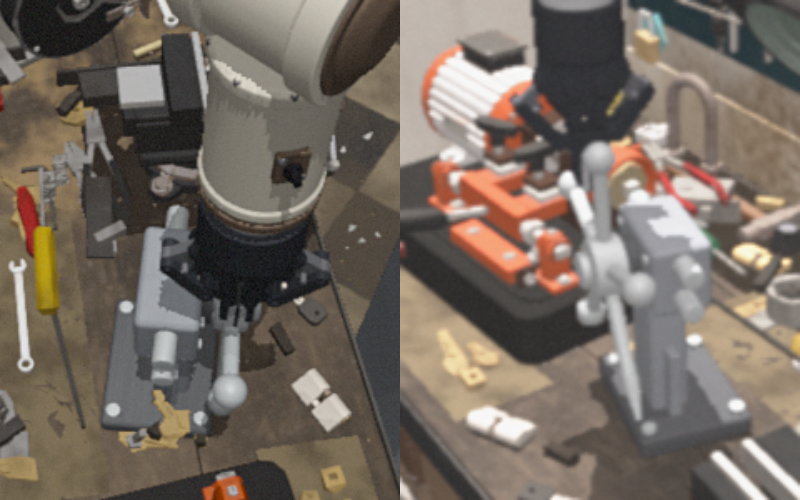

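The gripper is left of the upright spoke and touching nothing. I'll make the first push now.

Emit:
send_rows([
  [-0.002, -0.008, 0, 0],
  [-0.002, -0.008, 0, 0],
  [-0.0013, -0.005, 0, 0],
  [-0.0013, -0.005, 0, 0],
  [-0.0013, -0.005, 0, 0],
  [-0.0013, -0.005, 0, 0],
  [-0.0013, -0.005, 0, 0],
  [-0.0013, -0.005, 0, 0],
])

```text
time: 3.45
eef_pos: [0.4794, 0.1902, 0.298]
tool_rot: [[0.258, 0.966, 0.001], [0.966, -0.258, 0.002], [0.002, 0.0, -1.0]]
wrist_force: [1.8, 5.6, -1.4]
grip_width: -0.0
grasp_force: 2.7
```

Contact force is about 6 N. I'll keep going.

Emit:
send_rows([
  [-0.0013, -0.005, 0, 0],
  [-0.0013, -0.005, 0, 0],
  [-0.0013, -0.005, 0, 0],
  [-0.0013, -0.005, 0, 0],
  [-0.0013, -0.005, 0, 0],
  [-0.0013, -0.005, 0, 0],
  [0, 0, 0, 0],
])

```text
time: 4.32
eef_pos: [0.4719, 0.159, 0.2982]
tool_rot: [[0.26, 0.966, 0.001], [0.966, -0.26, -0.0], [0.0, 0.001, -1.0]]
wrist_force: [0.9, 3.3, 1.7]
grip_width: -0.0001
grasp_force: 1.6
```

```bash
cat > m.py <<'E'
from h import *; import sys
P=np.vstack([cloud(*snap(n)) for n in('scene','side')]); th0=float(sys.argv[1])
for d in (-15,0,15):
    p,n,m=fit(P,[.479,.189,np.radians(-15.1),np.radians(th0+d)]); print(p[:2].round(4),np.degrees(p[2:]).round(1),n,m.round(5))
E
python3 m.py -172
```

```text
[0.481 0.189] [ -13.3 -175.3] 3738 0.00181
[0.4807 0.1884] [ -13.6 -174.7] 3703 0.00169
[0.4808 0.1883] [ -13.5 -174.7] 3697 0.00169
```

Emit:
send_rows([
  [0.001, 0.005, 0, 0],
  [0, 0, 0.05, 0],
  [0, 0, 0.055, 0],
  [0.01, 0.042, 0, 0],
  [0.01, 0.042, 0, 0],
  [0.008, 0.034, 0, 0],
  [0, 0, 0, 0],
])

```text
time: 5.3
eef_pos: [0.4993, 0.285, 0.4018]
tool_rot: [[0.255, 0.967, -0.003], [0.967, -0.255, 0.0], [-0.001, -0.003, -1.0]]
wrist_force: [-0.5, 0.3, -0.1]
grip_width: -0.0003
grasp_force: 0.0
```

```bash
python3 m.py -174
```

```text
[0.4802 0.1885] [ -13.8 -174.9] 2917 0.00164
[0.4802 0.1886] [ -13.9 -174.9] 2910 0.00163
[0.4801 0.1886] [ -13.9 -174.9] 2904 0.00161
```

```bash
cat > st.py <<'E'
from h import *; import pickle
a=pickle.load(open('a.pkl','rb'))
for i,(n,bs) in enumerate([('scene',[(285,262,345,312),(305,285,342,308)]),('side',[(280,335,310,385),(300,355,340,385)])]):
    g=cv2.cvtColor(snap(n)[0]['img'],7); r=cv2.cvtColor(a[i][0]['img'],7)
    for (x,y,X,Y) in bs:
        A,B=np.float32(r[y:Y,x:X]),np.float32(g[y:Y,x:X])
        print(n,cv2.phaseCorrelate(A,B,cv2.createHanningWindow(A.shape[::-1],cv2.CV_32F)),abs(A-B).mean())
E
python3 st.py
```

```text
scene ((0.06567627668867004, -0.1330600365225152), 0.7581957867940267) 4.013032
scene ((-0.0014550023953887603, -0.12157479511545866), 0.9609341914455096) 6.372503
side ((0.03533391150374321, -0.015940045145558912), 0.9678161888122558) 3.1990657
side ((0.08281570736125587, -0.10494298328771379), 0.964012102286021) 3.2040513
```

Emit:
send_rows([
  [0, 0, -0.04, 0],
  [0, 0, -0.04, 0],
  [0, 0, -0.024, 0],
  [0, 0, 0, 0],
  [-0.0026, -0.01, 0, 0],
  [-0.0015, -0.006, 0, 0],
  [-0.0015, -0.006, 0, 0],
  [-0.0015, -0.006, 0, 0],
  [-0.0015, -0.006, 0, 0],
  [-0.0015, -0.006, 0, 0],
])

```text
time: 6.75
eef_pos: [0.4917, 0.2438, 0.3012]
tool_rot: [[0.258, 0.966, 0.005], [0.966, -0.258, 0.003], [0.005, 0.004, -1.0]]
wrist_force: [3.2, 3.6, 3.0]
grip_width: 0.0002
grasp_force: 0.0
```

Emit:
send_rows([
  [-0.0015, -0.006, 0, 0],
  [-0.0015, -0.006, 0, 0],
  [-0.0015, -0.006, 0, 0],
  [-0.0015, -0.006, 0, 0],
  [-0.0015, -0.006, 0, 0],
  [-0.0015, -0.006, 0, 0],
  [-0.0015, -0.006, 0, 0],
])

```text
time: 7.62
eef_pos: [0.4795, 0.2002, 0.2988]
tool_rot: [[0.259, 0.966, -0.0], [0.966, -0.259, -0.0], [-0.0, -0.0, -1.0]]
wrist_force: [0.8, 3.1, 0.1]
grip_width: 0.0
grasp_force: 0.0
```

Emit:
send_rows([
  [-0.0015, -0.006, 0, 0],
  [-0.0015, -0.006, 0, 0],
  [-0.0015, -0.006, 0, 0],
  [-0.0015, -0.006, 0, 0],
  [-0.0015, -0.006, 0, 0],
  [-0.0015, -0.006, 0, 0],
  [0, 0, 0, 0],
])

```text
time: 8.5
eef_pos: [0.4705, 0.164, 0.299]
tool_rot: [[0.259, 0.966, -0.0], [0.966, -0.259, -0.001], [-0.001, -0.0, -1.0]]
wrist_force: [0.2, 1.8, 0.8]
grip_width: 0.0002
grasp_force: 1.3
```

```bash
python3 m.py -104; python3 st.py
```

```text
[0.4822 0.1932] [ -12.7 -108.4] 3633 0.00282
[0.4804 0.1889] [ -13.9 -105.9] 3640 0.0017
[0.4807 0.1885] [ -13.7 -105.8] 3621 0.00173
scene ((-0.11582139831348215, -0.013281007888974017), 0.8717556808789572) 3.5241764
scene ((-0.03374192536213627, -0.1377435992269902), 0.9487897952397665) 6.244418
side ((0.12765285572909058, -0.13567849532870468), 1.0108034388224283) 6.094526
side ((0.04858972527049943, -0.058530711615206954), 0.9572314092020193) 6.261044
```

Emit:
send_rows([
  [0.001, 0.005, 0, 0],
  [0, 0, 0.05, 0],
  [0, 0, 0.055, 0],
  [0.01, 0.042, 0, 0],
  [0.01, 0.042, 0, 0],
  [0.008, 0.034, 0, 0],
  [0, 0, 0, 0],
  [0, 0, -0.04, 0],
  [0, 0, -0.04, 0],
  [0, 0, -0.025, 0],
  [0, 0, 0, 0],
])

```text
time: 10.07
eef_pos: [0.4989, 0.2852, 0.2966]
tool_rot: [[0.26, 0.966, -0.004], [0.966, -0.26, -0.004], [-0.005, -0.003, -1.0]]
wrist_force: [-0.3, -0.2, 1.3]
grip_width: -0.0003
grasp_force: 0.0
```

Emit:
send_rows([
  [-0.0026, -0.01, 0, 0],
  [-0.0015, -0.006, 0, 0],
  [-0.0015, -0.006, 0, 0],
  [-0.0015, -0.006, 0, 0],
  [-0.0015, -0.006, 0, 0],
  [-0.0015, -0.006, 0, 0],
  [-0.0015, -0.006, 0, 0],
  [-0.0015, -0.006, 0, 0],
  [-0.0015, -0.006, 0, 0],
  [-0.0015, -0.006, 0, 0],
  [-0.0015, -0.006, 0, 0],
])

```text
time: 11.45
eef_pos: [0.4819, 0.217, 0.2987]
tool_rot: [[0.259, 0.966, -0.001], [0.966, -0.259, -0.0], [-0.0, -0.001, -1.0]]
wrist_force: [1.6, 2.5, 0.6]
grip_width: 0.0001
grasp_force: 0.0
```

Emit:
send_rows([
  [-0.0015, -0.006, 0, 0],
  [-0.0015, -0.006, 0, 0],
  [-0.0015, -0.006, 0, 0],
  [-0.0015, -0.006, 0, 0],
  [-0.0015, -0.006, 0, 0],
  [-0.0015, -0.006, 0, 0],
  [-0.0015, -0.006, 0, 0],
  [-0.0015, -0.006, 0, 0],
  [-0.0015, -0.006, 0, 0],
  [0, 0, 0, 0],
])

```text
time: 12.7
eef_pos: [0.4685, 0.1631, 0.299]
tool_rot: [[0.259, 0.966, -0.0], [0.966, -0.259, -0.0], [-0.0, -0.0, -1.0]]
wrist_force: [-0.9, 3.5, 1.8]
grip_width: -0.0007
grasp_force: 1.4
```

```bash
python3 m.py -33; python3 st.py
```

```text
[0.4815 0.1912] [-13.8 -35.2] 3561 0.00257
[0.4803 0.1885] [-14.1 -32.9] 3671 0.00168
[0.4805 0.1883] [-13.9 -32.9] 3694 0.00172
scene ((-0.00787397733525097, 0.11584464304614173), 0.834669573465983) 3.528501
scene ((0.13521428659554857, -0.20865116447353493), 0.8849977192779382) 6.235018
side ((0.1122159563713474, -0.03582244579590821), 0.972237683614095) 6.075755
side ((-0.004021546265999376, -0.11409206102714364), 0.978480962117513) 6.1990504
```

Emit:
send_rows([
  [0.001, 0.005, 0, 0],
  [0, 0, 0.05, 0],
  [0, 0, 0.055, 0],
  [0.01, 0.042, 0, 0],
  [0.011, 0.042, 0, 0],
  [0.009, 0.035, 0, 0],
  [0, 0, 0, 0],
  [0, 0, -0.04, 0],
  [0, 0, -0.035, 0],
  [0, 0, 0, 0],
])

```text
time: 14.15
eef_pos: [0.4986, 0.285, 0.326]
tool_rot: [[0.26, 0.966, -0.006], [0.966, -0.26, -0.004], [-0.005, -0.004, -1.0]]
wrist_force: [0.3, -0.9, 0.2]
grip_width: -0.0001
grasp_force: 0.0
```

Emit:
send_rows([
  [-0.0026, -0.01, 0, 0],
  [-0.0015, -0.006, 0, 0],
  [-0.0015, -0.006, 0, 0],
  [-0.0015, -0.006, 0, 0],
  [-0.0015, -0.006, 0, 0],
  [-0.0015, -0.006, 0, 0],
  [-0.0015, -0.006, 0, 0],
  [-0.0015, -0.006, 0, 0],
  [-0.0015, -0.006, 0, 0],
  [0, 0, 0, 0],
])

```text
time: 15.4
eef_pos: [0.4852, 0.228, 0.3285]
tool_rot: [[0.26, 0.966, -0.0], [0.966, -0.26, -0.001], [-0.002, 0.0, -1.0]]
wrist_force: [3.0, 2.3, -0.4]
grip_width: 0.0002
grasp_force: 0.0
```

```bash
python3 m.py -8; python3 st.py
```

```text
[0.48   0.1894] [-14.1 -10.8] 3379 0.00174
[0.48   0.1894] [-14.1 -10.7] 3369 0.00174
[0.4802 0.1891] [-14.  -10.6] 3354 0.00173
scene ((0.14708307595861214, -0.13375669811962254), 0.7943872276941936) 3.2092612
scene ((0.16892760169493215, -0.005955812945494188), 1.0346179967125257) 6.3654523
side ((0.09338094656309792, 0.0037380530556703206), 0.9861207946141561) 8.539123
side ((0.008401237919805737, 0.03661003211879432), 0.9476607151826223) 8.785309
```

Emit:
send_rows([
  [-0.001, -0.004, 0, 0],
  [-0.001, -0.004, 0, 0],
  [-0.001, -0.004, 0, 0],
  [-0.0007, -0.003, 0, 0],
  [0, 0, 0, 0],
  [0, 0, 0, 0],
])

```text
time: 16.35
eef_pos: [0.4814, 0.2142, 0.3288]
tool_rot: [[0.259, 0.966, -0.0], [0.966, -0.259, -0.0], [-0.001, -0.0, -1.0]]
wrist_force: [-0.2, 1.6, 1.1]
grip_width: -0.0001
grasp_force: 0.8
```

```bash
python3 m.py -2
```

```text
[0.4803 0.1893] [-13.9  -3.8] 3644 0.00184
[0.4803 0.1891] [-14.   -3.7] 3606 0.00177
[0.4806 0.1888] [-13.8  -3.6] 3582 0.00176
```

Emit:
send_rows([
  [-0.0005, -0.002, 0, 0],
  [-0.0005, -0.002, 0, 0],
  [-0.0005, -0.002, 0, 0],
  [0, 0, 0, 0],
  [0, 0, 0, 0],
])

```text
time: 17.08
eef_pos: [0.4799, 0.2084, 0.3289]
tool_rot: [[0.259, 0.966, -0.0], [0.966, -0.259, -0.0], [-0.0, 0.0, -1.0]]
wrist_force: [1.4, 1.4, 0.9]
grip_width: 0.0002
grasp_force: 1.1
```

```bash
python3 m.py -1
```

```text
[0.4807 0.1891] [-13.6  -0.7] 3764 0.00187
[0.4805 0.1891] [-13.8  -0.6] 3747 0.00181
[0.4808 0.1887] [-13.6  -0.4] 3687 0.00176
```

Only about 0.5° remains. I'll back off to the left, clear the wheel and measure it unobstructed.

Emit:
send_rows([
  [0.002, 0.008, 0, 0],
  [0.006, 0.022, 0, 0],
  [0.006, 0.022, 0, 0],
  [0, 0, 0.05, 0],
  [0, 0, 0.06, 0],
  [-0.03, 0.03, 0.05, 0],
  [-0.03, 0.04, 0.05, 0],
  [0, 0.05, 0, 0],
  [0, 0.05, 0, 0],
  [0, 0, 0, 0],
])

```text
time: 18.42
eef_pos: [0.4366, 0.4281, 0.529]
tool_rot: [[0.253, 0.968, -0.004], [0.968, -0.253, 0.0], [-0.001, -0.004, -1.0]]
wrist_force: [-0.2, -0.1, 0.2]
grip_width: -0.0002
grasp_force: 0.0
```

```bash
python3 m.py 0; python3 st.py
python3 - <<'E'
from h import *
for n in('scene','side'):
    P=cloud(*snap(n)); p,k,m=fit(P,[.479,.189,np.radians(-15.1),0]); print(n,p[:2],np.degrees(p[2:]),k,m)
A=snap('side')[0]['img'][150:400,220:420,::-1];B=snap('scene')[0]['img'][130:330,200:360,::-1]
cv2.imwrite('pics/e.png',np.hstack([cv2.resize(A,(400,500)),cv2.resize(B,(400,500))]))
E
```

```text
[0.4791 0.1889] [-15.    0.1] 4247 0.00146
[0.4791 0.1889] [-15.    0.1] 4243 0.00145
[0.4792 0.1889] [-15.    0.1] 4250 0.00146
scene ((-0.04295476379759933, -0.009907360199498783), 0.8773234450022379) 2.598584
scene ((0.021188497732527622, -0.08805097121867078), 0.9924901594718297) 5.7426558
side ((0.16910681622695556, 0.08982300738060545), 0.9640645586649577) 3.8775465
side ((-0.05899081105655313, 0.01714084917421488), 0.9619125401973725) 3.9645529
scene [0.47936921 0.18963924] [-15.20544692  -0.02057661] 1568 0.0015346447165276666
side [0.47877941 0.18828565] [-15.06814863  -0.06408216] 2675 0.0012778822101875559
```

View pics/e.png

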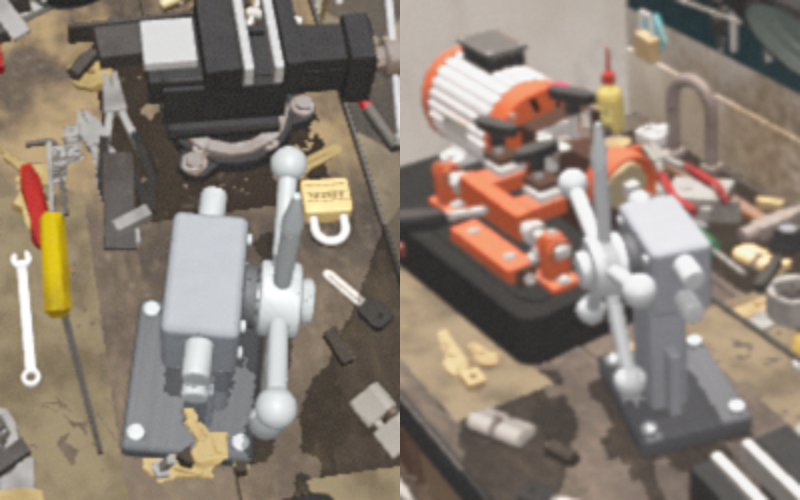

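The pointer spoke stands upright, with its tip at about (598,125) in the right half of the picture, and measures about 0.1° from vertical. The stand and the loose things are where they were.

```bash
python3 -c "
from bench import env; print(env.close_job())"
```

```text
the job is handed in; nothing more can be done
None
```

The pointer spoke now points straight up, measured within about 0.1° of vertical; the stand did not move, the loose things look untouched, the arm is clear of the wheel, and the job is handed in.

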